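Run the paint flask on the press-to-run mixer

ROBOT

A 6-joint arm with a two-finger parallel gripper is mounted at the origin on the work surface. World frame = base frame: x ahead of the robot, y to its left, z up, the work surface at z = 0. Lengths are in m, angles in rad, forces in N, time in s.
With the tool pointing down it reaches from about 0.375 to 0.9 m from the base axis. Payload 3.1 kg.
Tool frame: the origin (TCP) lies at the very end of the fingers, on their centre line; the grasp point (between the pads) lies 19 mm behind it (grip_depth is the distance from the TCP to the grasp point, in m); z points along the fingers, y is the line along which they close (so a half turn about z gives the same grasp; the last joint's range is limited). The gripper opens to 85 mm and grips with 20 to 120 N. Pads are 22 mm wide; open, the fingers measure 114 mm over their backs; the gripper's body (76 mm by 85 mm) begins 54 mm behind the grasp point. The pads swing forward as they close: fully open they stand 13 mm farther back than shut.
Start: joints at [-1.325, 0.527, 1.433, -0, 1.181, -0.178], TCP at [0.258, -0.569, 0.231] pointing down, gripper open.
Joint ranges: [-3.08, 3.08], [-0.75, 2.2], [0.22, 2.44], [-1.43, 4.57], [0, 2.65], [-2.85, 2.85]. Speed limits (rad/s): [2.79, 2.79, 3.14, 3.14, 3.14, 3.14].

INTERFACE

Orientations are given as a unit quaternion [x, y, z, w].
In Python, from station import * gives the robot as it stands.
- The arm moves only by the tool apply_moves, never from a script. Its argument "plan" is a list of rows, each a list of 7 numbers: the shift along the tool's x, y, z in m, then the turn, a rotation vector about the tool's x, y, z in rad, then the gripper command: -1 is fully open, 1 is shut, values between are in proportion. In form: [[dx, dy, dz, wx, wy, wz, jaw], ...]. A call has 1 to 8 rows; each row shifts and turns the commanded pose from where the row before left it, along the tool's axes as they then stand; what a row does not reach is not made up. A row lasts 1/8 s, in which the tool goes at most 62.5 mm and 10.7 degrees, less where a joint would pass 70% of its speed; a pose out of reach is approached as far as the arm can. A call is refused whole if a number of a shift passes 0.0625 or a number of a turn 0.188, either way. A call with a gripper value outside its range is refused whole. The fingers move at their own pace and stop on an object; "force" is the grip in N (left out, the last holds). Time passes only in rows, so rows that do not move let the fingers close. It gives the time, the measured TCP pose, the force, the opening and the grip force at its end, in the units of the state.
- sense(): the state, without advancing time (a new reading comes with each control period).
- snapshot(name): name is "side" or "top"; returns the picture (400x640x3 uint8, red, green, blue); there is no depth.
- calibration(name): a dict with "camera_matrix" (3x3 intrinsics, pixels), "R" (3x3) and "t" (3): a world point X has camera coordinates R X + t. Camera axes: x right, y down, z forward; pixel columns grow to the right and rows downward; lengths in m; the calibration is good to about 2 mm. A picture is of the moment at which its call begins. calibration takes no time and is no camera call.
- sign_off(): hands the job in; it is judged then, once.
The state is a dict: "t": time; "q": joint angles; "qd": joint speeds; "tau": joint torques, N m; "tcp_pos": TCP position; "tool_rot": TCP orientation; "force": force on the tool from outside, world axes, zero at the start; "ft_torque": the same for the moment, N m; "finger_gap": opening from 0.0 (shut) to 1.0 (fully open); "gripper_force": force on a finger pad.
Only numpy, scipy, OpenCV 4.12 (cv2) and the standard library are available. Lean on these libraries where they do the work, as an engineer would, in place of code of your own. Each camera call takes 0.05 s, during which the arm holds its last target. There are 200 camera calls.

TASK

The bench mixer's sprung ring cradle is too wide for the little amber paint flask, so fit its reducers one at a time in size order: stand the large blue cup in the ring, then the small orange cup inside it, then the flask upright inside that. Finally push the flask down so that the ring is pressed right down on its spring, and finish while still holding it pressed down; push on the flask only, with the cups let go. Keep the flask upright throughout and leave the paint tin, tape roll and screwdriver where they are.

Things in the scene. Friction and masses are not known exactly. Their poses are not given: they have to be found in the camera images.
- mixer: Press-to-run mixer, fixed to the bench: grey foot plate 150 x 130 x 18 mm with a dark round housing (96 mm across, top 32 mm above the bench), over which a steel ring cradle stands on a visible coil spring. Origin: centre of its underside, on the ring's vertical axis, at bench height; z up.
- seat (a point): Centre of the inner floor of the steel ring cradle, 60 mm above the bench when the ring is up; moves down with the ring. The cradle is a shallow round dish: floor bore 69 mm across widening to 82 mm at its rim, rim 17 mm above this point, outside 90 mm at the rim. z up.
- ring (a joint): How far the sprung ring cradle is pressed down, in m: 0 is up, 0.020 is the bottom stop. The spring carries about 10 N before the ring begins to move and 18 N at the stop, the ring's own weight (1.5 N) included in the load; so the weight of cups and flask alone does not press it and about 8 to 14 N of push is needed. It springs back when let go.
- large_cup: Large blue metal reducer cup, loose, open at the top, 66 mm outside, 60 mm tall, wall 3 mm, floor 4 mm thick; its bottom edge is bevelled to 56 mm across. About 0.14 kg. Inside 60 mm across (narrowing to about 50 mm at the floor). Origin: centre of its underside; z up the axis. Seated in the ring, its underside lies on the ring's floor and about 43 mm stand out above the ring's rim.
- small_cup: Small orange reducer cup, loose, open at the top, 54 mm outside, 95 mm tall, wall 3 mm, floor 4 mm thick; its bottom edge is bevelled to 44 mm across. About 0.11 kg. Inside 48 mm across (narrowing to about 38 mm at the floor). Origin: centre of its underside; z up the axis. Seated in the large cup its underside lies 4 mm above the large cup's and 39 mm of it stand out above the large cup's rim.
- flask: Amber paint flask, closed, loose, 155 mm tall: round body 42 mm across up to 85 mm height (bottom edge bevelled to 34 mm), shoulder to 102 mm, then a neck with a black cap 26 mm across from 120 to 155 mm height. About 0.25 kg. Origin: centre of its underside; z up the axis. Seated in the small cup its underside lies 4 mm above the small cup's and 64 mm of it stand out above the small cup's rim.
- paint_tin: Bystander: paint tin with a green label, 74 mm across, 85 mm tall; origin at the centre of its underside.
- tape_roll: Bystander: yellow roll of tape lying flat, 96 mm across, 25 mm tall; origin at the centre of its underside.
- screwdriver: Bystander: screwdriver lying on the bench beyond the mixer, about 200 mm long; its origin lies near the middle of its length on the bench.
Mind the look-alikes: they are no part of the job. There is more than one size of the large_cup; the job needs the smaller. There is more than one size of the small_cup; the job needs the smaller.

How it is judged:
On the way, in this order (a step that is already met when the one before it is completed fails the run):
1. the large cup stands in the ring cradle (horizontal distance between large_cup and seat below 0.008 m and z of large_cup in the frame of seat between -0.004 and 0.004 m and angle between large_cup's own z axis and vertical below 0.15 rad), for 0.2 s.
2. the small cup stands inside the large cup, which is in the ring (all of step 1 and horizontal distance between small_cup and large_cup below 0.008 m and z of small_cup in the frame of large_cup between 0 and 0.008 m and angle between small_cup's own z axis and vertical below 0.15 rad), for 0.2 s.
3. the flask stands inside the small cup, all nested in the ring (all of step 2 and horizontal distance between flask and small_cup below 0.008 m and z of flask in the frame of small_cup between 0 and 0.008 m and angle between flask's own z axis and vertical below 0.15 rad), for 0.1 s.
At the end, for the whole second after the job is handed in: Through the last second the robot, touching the flask only (over 3 N; cups and mixer under 1 N), holds the ring down at least 15 of its 20 mm. Large cup in ring, small cup in it, flask in that: each within 8 mm of the axis, 4 mm of fully down and 0.15 rad of upright (all of step 3 and value of joint ring above 0.015 m and contact force between any of the arm, the fingers and flask above 3 N and contact force between each of the arm, the fingers and large_cup below 1 N and contact force between each of the arm, the fingers and small_cup below 1 N and contact force between each of the arm, the fingers and mixer below 1 N); the arm keeps its last pose, push and grip.
It fails at once if the flask is tipped more than 0.7 rad (angle between flask's own z axis and vertical above 0.7 rad).
It fails at once if the paint tin is moved by more than 30 mm (distance of paint_tin from where it was at the start of the episode above 0.03 m).
It fails at once if the tape roll is moved by more than 30 mm (distance of tape_roll from where it was at the start of the episode above 0.03 m).
It fails at once if the screwdriver is moved by more than 30 mm (distance of screwdriver from where it was at the start of the episode above 0.03 m).
It also fails if it takes over 67 s, if anything falls off the work surface, if the arm or the gripper's body presses on something with over 40 N, if the wrist force passes 120 N, or if a joint passes its speed limit or range.

## Working session

There is one attempt and no reset: what is moved stays moved. The work goes in short steps, Python scripts to look and compute and a tool call to move; the robot and the scene stay as the last step left them, time stands still between calls to the robot, and variables do not carry over. Pictures are saved under pics/ and viewed, at most 10 in all, crops included, and the job is handed in when it is done.

Besides the shell and the picture viewer there is one more tool, called after "Call:" by a JSON object that holds its "method" and its "body", one argument or row to a line. apply_moves: Moves the arm, as the interface text tells. Its arguments: {"type":"object","properties":{"plan":{"type":"array"},"force":{"type":"number"}},"required":["plan"]}

```bash
mkdir -p pics; python3 - <<'E'
from station import *
import cv2
for n in("side","top"):
    cv2.imwrite(f"pics/{n}0.png",snapshot(n)[:,:,::-1]); c=calibration(n); print(n,c)
s=sense();print(s)
E
```

```text
side {'camera_matrix': array([[447.25080667,   0.        , 314.3122322 ],
       [  0.        , 447.25080667, 204.79138114],
       [  0.        ,   0.        ,   1.        ]]), 'R': array([[-0.66481034, -0.74688154,  0.01397029],
       [-0.46003474,  0.39460601, -0.79539558],
       [ 0.58855351, -0.53521403, -0.60592962]]), 't': array([0.3986895 , 0.34258495, 0.87451804])}
top {'camera_matrix': array([[410.13854821,   0.        , 324.41997113],
       [  0.        , 410.13854821, 200.31652388],
       [  0.        ,   0.        ,   1.        ]]), 'R': array([[ 0.02202484, -0.99975292, -0.0030021 ],
       [-0.99143066, -0.02145455, -0.12886017],
       [ 0.12876392,  0.0058145 , -0.99165823]]), 't': array([-0.02122383,  0.57519524,  1.05114795])}
{'t': 0.1, 'q': array([-1.32450819e+00,  5.28367495e-01,  1.43377339e+00, -1.93338513e-05,
        1.18141530e+00, -1.78502840e-01]), 'qd': array([ 0.00055246, -0.00281124, -0.00293599,  0.00166956,  0.00045025,
       -0.00031766]), 'tau': array([-8.45381851e-05, -4.43304527e+01, -1.78587377e+01, -1.18114808e-04,
        3.89904308e-03,  1.95861247e-05]), 'tcp_pos': array([ 0.2574414 , -0.56880592,  0.23043524]), 'tool_rot': array([ 9.77527499e-01,  2.10805657e-01, -4.22027803e-05, -9.80897472e-04]), 'force': array([-0.50233347,  0.0118169 , -0.04686697]), 'ft_torque': array([0.01995552, 0.02846372, 0.01704743]), 'gripper_force': 0.0, 'finger_gap': 1.0019080054524019}
```

View pics/top0.png

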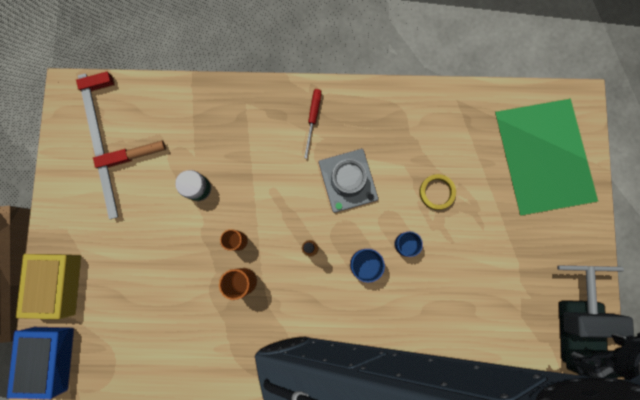

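View pics/side0.png

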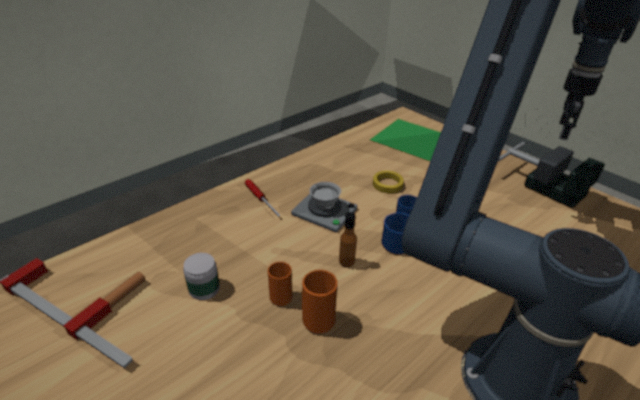

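The top view shows the ring near (349,178), the smaller blue cup at (408,243), the smaller orange cup at (232,240) and the flask at (309,247). The larger look-alikes are at (367,265) and (237,284). The side view agrees. I'll enlarge the centre of the top view to read rims.

```bash
python3 - <<'E'
import cv2,numpy as np
im=cv2.imread("pics/top0.png")
def c(x,y,w=60,s=6):
    p=cv2.resize(im[y-w//2:y+w//2,x-w//2:x+w//2],None,fx=s,fy=s,interpolation=cv2.INTER_CUBIC)
    p=cv2.convertScaleAbs(p,alpha=1.6,beta=15)
    for k in range(0,w,10):
        cv2.line(p,(k*s,0),(k*s,p.shape[0]),(255,255,255),1);cv2.line(p,(0,k*s),(p.shape[1],k*s),(255,255,255),1)
        cv2.putText(p,str(x-w//2+k),(k*s+1,9),0,.35,(0,255,255),1);cv2.putText(p,str(y-w//2+k),(1,k*s+20),0,.35,(0,255,0),1)
    return p
g=np.vstack([np.hstack([c(349,178,48),c(408,243,48)]),np.hstack([c(232,240,48),c(312,250,48)])])
cv2.imwrite("pics/crops.png",g);print(g.shape)
E
```

```text
(576, 576, 3)
```

View pics/crops.png

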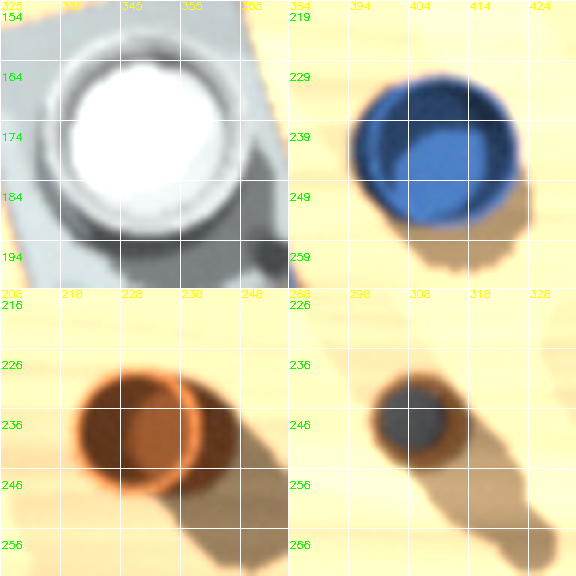

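```bash
cat > h.py <<'E'
from station import *
import numpy as np, cv2
from scipy.spatial.transform import Rotation as Ro
def ray(n,u,v,z):
    c=calibration(n);R,t,K=c["R"],np.array(c["t"]),c["camera_matrix"]
    d=R.T@np.linalg.inv(K)@[u,v,1]; o=-R.T@t
    return o+d*(z-o[2])/d[2]
def proj(n,X):
    c=calibration(n);p=c["camera_matrix"]@(c["R"]@np.array(X)+c["t"]);return p[:2]/p[2]
def go(x,y,z):
    s=sense();R=Ro.from_quat(s["tool_rot"])
    print("t",s["t"],"tcp",s["tcp_pos"].round(4),"d",R.inv().apply(np.array([x,y,z])-s["tcp_pos"]).round(4),"tilt/yaw",R.as_matrix()[:,0].round(3),R.as_matrix()[:,2].round(3),"F",s["force"].round(1),"gap",round(s["finger_gap"],3))
E
python3 - <<'E'
from h import *
for n,u,v,z,top,r in [("ring",348.8,175.7,.077,.077,.045),("blue",409,243.8,.06,.06,.033),("orange",230.8,239.6,.095,.095,.027),("flask",308.4,247.3,.155,.155,.013)]:
    X=ray("top",u,v,z);print(n,X.round(4),np.hypot(X[0],X[1]).round(3),"side top",proj("side",[X[0],X[1],top]).round(1),"base",proj("side",[X[0],X[1],0]).round(1))
go(0.45,-.2,.2)
im=cv2.imread("pics/side0.png")
cv2.imwrite("pics/sc.png",cv2.resize(im[160:320,250:430],None,fx=4,fy=3.5,interpolation=cv2.INTER_CUBIC))
E
```

```text
ring [ 0.6356 -0.0703  0.077 ] 0.639 side top [325.  190.8] base [324.3 212.6]
blue [ 0.465  -0.2278  0.06  ] 0.518 side top [408.8 201.6] base [405.8 218.4]
orange [0.4647 0.2212 0.095 ] 0.515 side top [280.2 269.4] base [281.6 298.7]
flask [0.4491 0.0255 0.155 ] 0.45 side top [350.4 214.7] base [346.5 262.9]
t 0.1 tcp [ 0.2574 -0.5688  0.2304] d [ 0.3274 -0.2566  0.031 ] tilt/yaw [0.911 0.412 0.   ] [-0.     0.002 -1.   ] F [-0.5  0.  -0. ] gap 1.002
```

View pics/sc.png

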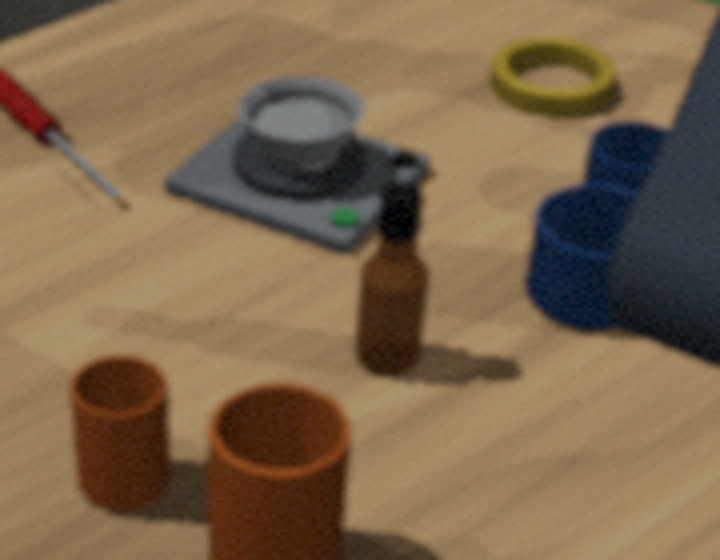

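The side view agrees with the projections within about 1 px: ring rim centre at (325,192), cap top at (350.5,213), orange rim at (280,270.5). Moving to the large cup.

Call:
{"method": "apply_moves", "body": {
  "plan": [
    [0,0,0,0,0,0.141,-1],
    [0,0,0,0,0,0.141,-1],
    [0,0,0.01,0,0,0.142,-1],
    [0.025,-0.042,0,0,0,0,-1],
    [0.03,-0.05,0,0,0,0,-1],
    [0.03,-0.05,0,0,0,0,-1],
    [0.03,-0.05,0,0,0,0,-1],
    [0.03,-0.05,0,0,0,0,-1]
  ]
}}

```text
t: 1.1
tcp_pos: [0.403, -0.3255, 0.2211]
tool_rot: [1.0, 0.0, -0.0, -0.0]
force: [-0.1, -0.1, 0.0]
finger_gap: 1.004
gripper_force: 0.0
```

Call:
{"method": "apply_moves", "body": {
  "plan": [
    [0.03,-0.05,0.01,0,0,0,-1],
    [0.02,-0.03,0.02,0,0,0,-1],
    [0.01,-0.015,0.02,0,0,0,-1],
    [0,0,0,0,0,0,-1],
    [0,0,0,0,0,0,-1]
  ]
}}

```text
t: 1.72
tcp_pos: [0.4624, -0.233, 0.1717]
tool_rot: [1.0, 0.0, 0.0, 0.0]
force: [0.2, -0.2, 0.1]
finger_gap: 1.0
gripper_force: 0.0
```

```bash
python3 -c "
from h import *
go(.465,-.228,.027)"
```

```text
t 1.725 tcp [ 0.4624 -0.233   0.1717] d [ 0.0026 -0.0051  0.1447] tilt/yaw [1.    0.001 0.   ] [ 0.    -0.001 -1.   ] F [ 0.2 -0.2  0.1] gap 1.0
```

Call:
{"method": "apply_moves", "body": {
  "plan": [
    [0.003,-0.005,0.04,0,0,0,-1],
    [0,0,0.045,0,0,0,-1],
    [0,0,0.035,0,0,0,-1],
    [0,0,0.025,0,0,0,-1],
    [0,0,0,0,0,0,-1],
    [0,0,0,0,0,0,1],
    [0,0,0,0,0,0,1],
    [0,0,0,0,0,0,1]
  ],
  "force": 35
}}

```text
t: 2.72
tcp_pos: [0.4663, -0.2286, 0.0281]
tool_rot: [1.0, 0.0, 0.001, 0.001]
force: [-2.8, -2.5, 7.3]
finger_gap: 0.759
gripper_force: 39.7
```

Call:
{"method": "apply_moves", "body": {
  "plan": [
    [0,0,0,0,0,0,1],
    [0,0,0,0,0,0,1],
    [0,0,-0.02,0,0,0,1],
    [0,0,-0.04,0,0,0,1],
    [0,0,-0.045,0,0,0,1],
    [0,0,-0.03,0,0,0,1],
    [0,0,0,0,0,0,1]
  ]
}}

```text
t: 3.6
tcp_pos: [0.4667, -0.2281, 0.1639]
tool_rot: [1.0, 0.001, 0.003, 0.002]
force: [-0.4, -0.5, -2.0]
finger_gap: 0.762
gripper_force: 39.8
```

```bash
python3 - <<'E'
from h import *
go(.6356,-.0703,.16)
a=snapshot("side")[:,:,::-1];b=snapshot("top")[:,:,::-1]
cv2.imwrite("pics/g1.png",np.vstack([cv2.resize(a[100:280,260:500],(720,300)),cv2.resize(b[130:330,240:480],(720,300))]))
E
```

```text
t 3.6 tcp [ 0.4667 -0.2281  0.1639] d [ 0.1691 -0.1576  0.0041] tilt/yaw [1.    0.001 0.005] [ 0.005 -0.004 -1.   ] F [-0.4 -0.5 -2. ] gap 0.762
```

View pics/g1.png

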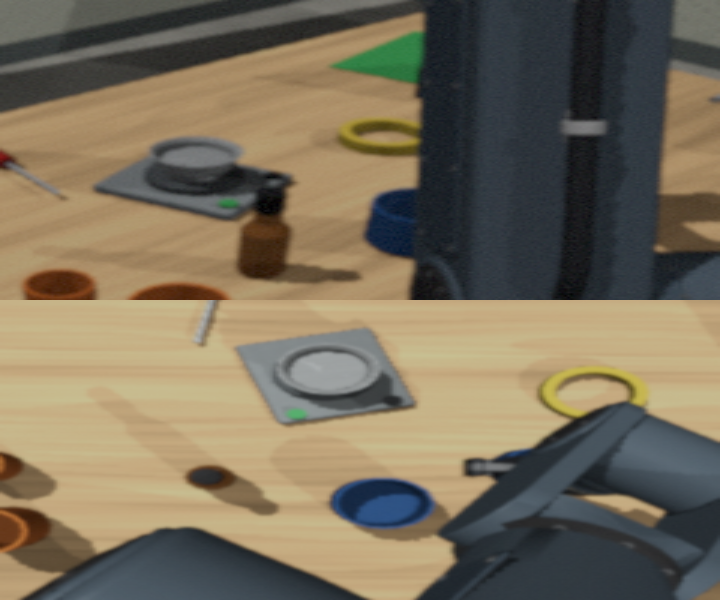

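The cup has left its spot and is held: it is partly visible at about (515,455) in the lower panel, and the opening is 65 mm. Carrying it over the ring.

Call:
{"method": "apply_moves", "body": {
  "plan": [
    [0.02,-0.018,0,0,0,0,1],
    [0.035,-0.033,0,0,0,0,1],
    [0.04,-0.037,0,0,0,0,1],
    [0.04,-0.037,0,0,0,0,1],
    [0.025,-0.024,0,0,0,0,1],
    [0.009,-0.0085,0,0,0,0,1],
    [0,0,0,0,0,0,1],
    [0,0,0,0,0,0,1]
  ]
}}

```text
t: 4.7
tcp_pos: [0.6327, -0.0706, 0.1605]
tool_rot: [1.0, -0.0, -0.001, -0.0]
force: [-0.1, -0.1, -1.3]
finger_gap: 0.758
gripper_force: 39.8
```

```bash
python3 - <<'E'
from h import *
go(.6356,-.0703,.09)
a=snapshot("side")[:,:,::-1];b=snapshot("top")[:,:,::-1]
cv2.imwrite("pics/g2.png",np.vstack([cv2.resize(a[100:250,260:440],(720,300)),cv2.resize(b[120:240,270:430],(720,300))]))
E
```

```text
t 4.7 tcp [ 0.6327 -0.0706  0.1605] d [ 0.0031 -0.0003  0.0705] tilt/yaw [ 1.    -0.    -0.003] [-0.003  0.    -1.   ] F [-0.1 -0.1 -1.3] gap 0.758
```

View pics/g2.png

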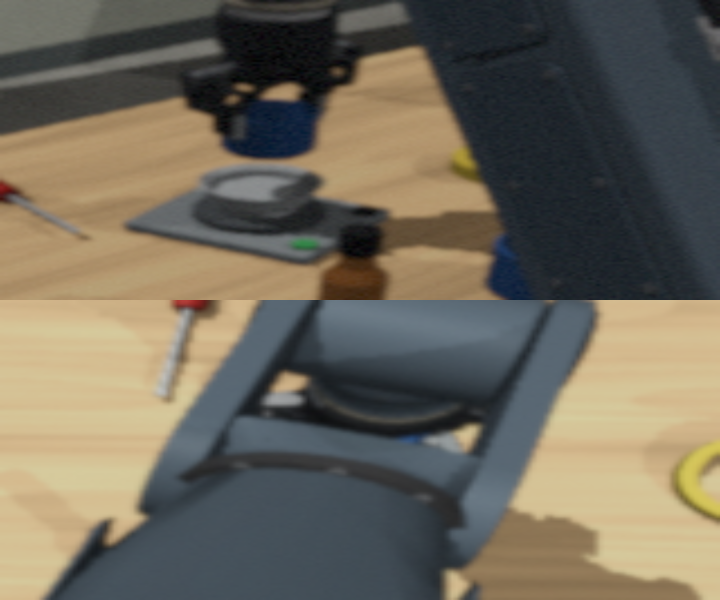

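The cup hangs upright over the ring, about 1–2 px right of it in the side view, which the 3 mm x correction covers. Lowering.

Call:
{"method": "apply_moves", "body": {
  "plan": [
    [0.003,0,0.015,0,0,0,1],
    [0,0,0.02,0,0,0,1],
    [0,0,0.015,0,0,0,1],
    [0,0,0.01,0,0,0,1],
    [0,0,0.007,0,0,0,1],
    [0,0,0.004,0,0,0,1],
    [0,0,0,0,0,0,1]
  ]
}}

```text
t: 5.68
tcp_pos: [0.6373, -0.0696, 0.0903]
tool_rot: [1.0, 0.0, 0.0, 0.0]
force: [-0.1, -0.2, -1.6]
finger_gap: 0.761
gripper_force: 39.8
```

Call:
{"method": "apply_moves", "body": {
  "plan": [
    [-0.001,0.001,0.002,0,0,0,1],
    [0,0,0.001,0,0,0,1],
    [0,0,0,0,0,0,1]
  ]
}}

```text
t: 6.05
tcp_pos: [0.6363, -0.0708, 0.0882]
tool_rot: [1.0, 0.0, 0.0, 0.0]
force: [-1.2, -0.8, 3.2]
finger_gap: 0.76
gripper_force: 40.2
```

Contact at the expected height. Releasing and rising.

Call:
{"method": "apply_moves", "body": {
  "plan": [
    [0,0,0,0,0,0,-1],
    [0,0,0,0,0,0,-1],
    [0,0,0,0,0,0,-1],
    [0,0,-0.015,0,0,0,-1],
    [0,0,-0.035,0,0,0,-1],
    [0,0,-0.045,0,0,0,-1],
    [0,0,-0.04,0,0,0,-1],
    [-0.03,-0.05,-0.02,0,0,0,-1]
  ]
}}

```text
t: 7.05
tcp_pos: [0.6099, -0.0234, 0.2465]
tool_rot: [1.0, -0.002, 0.005, 0.001]
force: [1.0, 2.7, -0.3]
finger_gap: 0.998
gripper_force: 0.0
```

Call:
{"method": "apply_moves", "body": {
  "plan": [
    [-0.03,-0.05,0,0,0,0,-1],
    [-0.035,-0.06,0,0,0,0,-1],
    [-0.035,-0.06,0,0,0,0,-1],
    [-0.025,-0.045,0,0,0,0,-1],
    [-0.012,-0.02,0,0,0,0,-1],
    [0,0,0,0,0,0,-1],
    [0,0,0,0,0,0,-1]
  ]
}}

```text
t: 7.92
tcp_pos: [0.4768, 0.2018, 0.243]
tool_rot: [1.0, 0.0, 0.001, 0.0]
force: [-0.2, -0.0, 1.0]
finger_gap: 1.003
gripper_force: 0.0
```

```bash
python3 - <<'E'
from h import *
go(.4647,.2212,.067)
a=snapshot("side")[:,:,::-1];b=snapshot("top")[:,:,::-1]
cv2.imwrite("pics/g3.png",np.vstack([cv2.resize(a[160:260,260:380],(720,300)),cv2.resize(b[140:220,300:400],(720,300))]))
print(proj("top",[.6356,-.0703,.12]),proj("side",[.6356,-.0703,.12]))
E
```

```text
t 7.925 tcp [0.4768 0.2018 0.243 ] d [-0.0124 -0.0194  0.176 ] tilt/yaw [1.    0.001 0.002] [ 0.002 -0.    -1.   ] F [-0.2 -0.   1. ] gap 1.003
[349.79005952 172.43137604] [325.48625711 177.88615779]
```

View pics/g3.png

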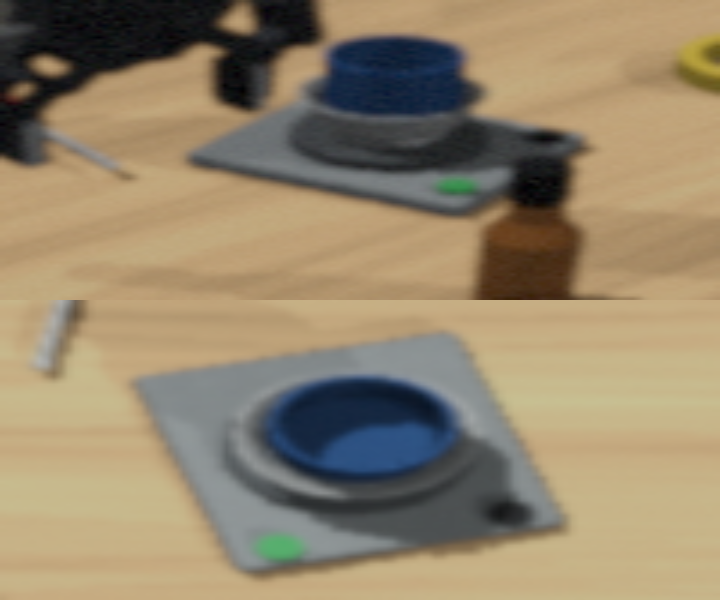

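The large cup stands level in the ring: its rim centre is at about (350,173.5) in the top view against (349.8,172.4) predicted. Next the small cup.

Call:
{"method": "apply_moves", "body": {
  "plan": [
    [-0.0124,-0.0194,0.02,0,0,0,-1],
    [0,0,0.05,0,0,0,-1],
    [0,0,0.05,0,0,0,-1],
    [0,0,0.035,0,0,0,-1],
    [0,0,0.02,0,0,0,-1],
    [0,0,0,0,0,0,-1],
    [0,0,0,0,0,0,1],
    [0,0,0,0,0,0,1]
  ]
}}

```text
t: 9.02
tcp_pos: [0.4647, 0.2217, 0.0685]
tool_rot: [1.0, 0.0, 0.001, -0.0]
force: [-1.8, 4.4, 14.4]
finger_gap: 0.616
gripper_force: 36.4
```

Call:
{"method": "apply_moves", "body": {
  "plan": [
    [0,0,0,0,0,0,1],
    [0,0,0,0,0,0,1],
    [0,0,0,0,0,0,1]
  ]
}}

```text
t: 9.4
tcp_pos: [0.4646, 0.2218, 0.0686]
tool_rot: [1.0, 0.001, 0.001, -0.0]
force: [-0.7, -0.8, 6.0]
finger_gap: 0.612
gripper_force: 36.5
```

Call:
{"method": "apply_moves", "body": {
  "plan": [
    [0,0,-0.02,0,0,0,1],
    [0,0,-0.045,0,0,0,1],
    [0,0,-0.05,0,0,0,1],
    [0,0,-0.03,0,0,0,1],
    [0,0,0,0,0,0,1],
    [0,0,0,0,0,0,1]
  ]
}}

```text
t: 10.15
tcp_pos: [0.4625, 0.2214, 0.2114]
tool_rot: [1.0, 0.0, -0.001, 0.0]
force: [-0.2, -0.3, -0.5]
finger_gap: 0.612
gripper_force: 37.2
```

```bash
python3 - <<'E'
from h import *
go(.635,-.0705,.2)
E
```

```text
t 10.15 tcp [0.4625 0.2214 0.2114] d [0.1722 0.2921 0.0112] tilt/yaw [ 1.     0.001 -0.002] [-0.002 -0.    -1.   ] F [-0.2 -0.3 -0.5] gap 0.612
```

Call:
{"method": "apply_moves", "body": {
  "plan": [
    [0.014,0.024,0,0,0,0,1],
    [0.026,0.044,0,0,0,0,1],
    [0.032,0.054,0,0,0,0,1],
    [0.032,0.054,0,0,0,0,1],
    [0.032,0.054,0,0,0,0,1],
    [0.024,0.042,0,0,0,0,1],
    [0.0122,0.0201,0,0,0,0,1],
    [0,0,0,0,0,0,1]
  ]
}}

```text
t: 11.15
tcp_pos: [0.6352, -0.0704, 0.2104]
tool_rot: [1.0, -0.001, -0.001, -0.001]
force: [-0.0, 0.7, -0.6]
finger_gap: 0.614
gripper_force: 37.2
```

Call:
{"method": "apply_moves", "body": {
  "plan": [
    [0,0,0,0,0,0,1],
    [0,0,0,0,0,0,1]
  ]
}}

```text
t: 11.4
tcp_pos: [0.6346, -0.0677, 0.2122]
tool_rot: [1.0, 0.001, -0.001, -0.0]
force: [-0.7, -0.2, -1.0]
finger_gap: 0.615
gripper_force: 37.2
```

```bash
python3 - <<'E'
from h import *
go(.635,-.0705,.134)
a=snapshot("side")[:,:,::-1]
cv2.imwrite("pics/g4.png",cv2.resize(a[110:230,260:400],(700,600)))
E
```

```text
t 11.4 tcp [ 0.6346 -0.0677  0.2122] d [0.0005 0.0029 0.0782] tilt/yaw [ 1.     0.003 -0.001] [-0.001  0.001 -1.   ] F [-0.7 -0.2 -1. ] gap 0.615
```

View pics/g4.png

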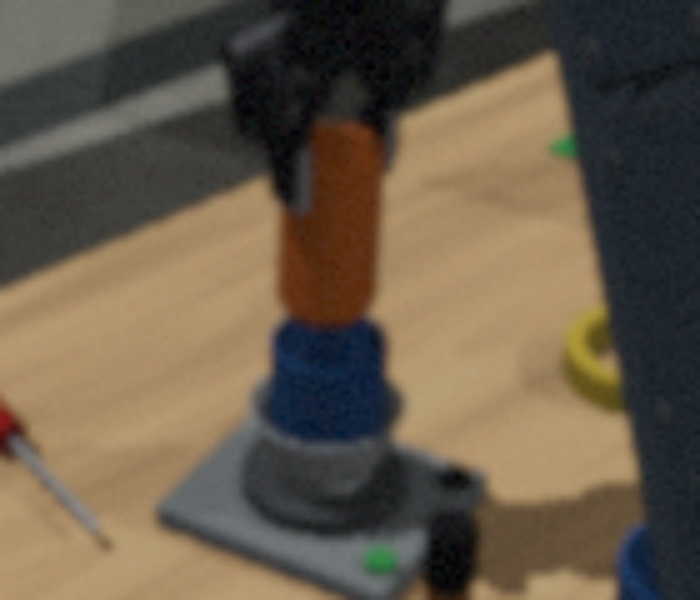

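The small cup hangs over the large cup, leaning about 0.09 rad with its base toward +x; the base centre is at about (325,174) in full-picture pixels. I'll counter-tilt and lower.

Call:
{"method": "apply_moves", "body": {
  "plan": [
    [0,0.002,0,0,-0.04,0,1],
    [0,0,0,0,-0.04,0,1],
    [0,0,0.015,0,0,0,1],
    [0,0,0.012,0,0,0,1],
    [0,0,0.008,0,0,0,1],
    [0,0,0,0,0,0,1]
  ]
}}

```text
t: 12.2
tcp_pos: [0.6329, -0.0716, 0.1778]
tool_rot: [0.999, 0.0, -0.039, 0.0]
force: [0.3, 0.2, 7.2]
finger_gap: 0.61
gripper_force: 38.0
```

```bash
python3 - <<'E'
from h import *
go(.635,-.0705,.134)
a=snapshot("side")[:,:,::-1]
cv2.imwrite("pics/g5.png",cv2.resize(a[110:230,260:400],(700,600)))
E
```

```text
t 12.2 tcp [ 0.6329 -0.0716  0.1778] d [ 0.0055 -0.0011  0.0435] tilt/yaw [ 0.997  0.001 -0.079] [-0.079 -0.    -0.997] F [0.3 0.2 7.2] gap 0.61
```

View pics/g5.png

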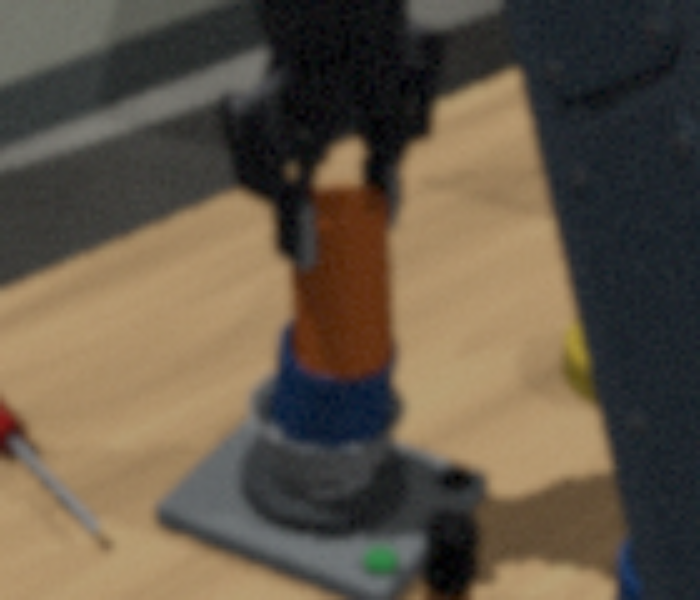

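The cup is upright now but rests on the near (right) side of the large cup's rim: its base centre is at about (328.6,184), some 3 px too far right, so roughly 8 mm toward −x. I'll lift, shift +x and retry.

Call:
{"method": "apply_moves", "body": {
  "plan": [
    [0,0,-0.016,0,0,0,1],
    [0.0075,0,0,0,0,0,1],
    [0,0,0,0,0,0,1],
    [0,0,0,0,0,0,1]
  ]
}}

```text
t: 12.75
tcp_pos: [0.6411, -0.0714, 0.192]
tool_rot: [0.999, 0.0, -0.041, -0.0]
force: [-0.6, -0.2, -0.6]
finger_gap: 0.611
gripper_force: 37.2
```

```bash
python3 - <<'E'
from h import *
go(.635,-.0705,.134)
a=snapshot("side")[:,:,::-1];cv2.imwrite("pics/g6.png",cv2.resize(a[110:230,260:400],(700,600)))
E
```

```text
t 12.75 tcp [ 0.6411 -0.0714  0.192 ] d [-0.0013 -0.0009  0.0583] tilt/yaw [ 0.997  0.001 -0.081] [-0.081  0.    -0.997] F [-0.6 -0.2 -0.6] gap 0.611
```

View pics/g6.png

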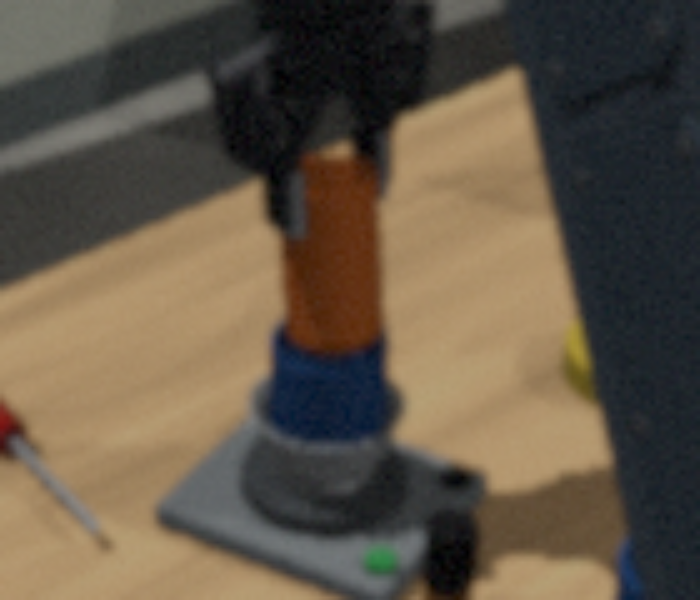

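The small cup is upright and its base edges are at 285–380 against 272–385 for the blue rim in this crop, so it is still about 2 mm toward −x. I'll add that and lower.

Call:
{"method": "apply_moves", "body": {
  "plan": [
    [0.0022,0,0,0,0,0,1],
    [0.0004,0,0.005,0,0,0,1],
    [0.0004,0,0.005,0,0,0,1],
    [0.0008,0,0.01,0,0,0,1],
    [0,0,0,0,0,0,1]
  ]
}}

```text
t: 13.42
tcp_pos: [0.6431, -0.0715, 0.1711]
tool_rot: [0.999, 0.0, -0.041, -0.0]
force: [-0.1, 1.1, -0.4]
finger_gap: 0.607
gripper_force: 37.1
```

Call:
{"method": "apply_moves", "body": {
  "plan": [
    [0.0008,0,0.01,0,0,0,1],
    [0.0008,0,0.01,0,0,0,1],
    [0.0006,0,0.008,0,0,0,1],
    [0,0,0,0,0,0,1]
  ]
}}

```text
t: 13.92
tcp_pos: [0.6434, -0.0716, 0.1435]
tool_rot: [0.999, 0.0, -0.04, -0.0]
force: [0.4, -1.0, -1.2]
finger_gap: 0.609
gripper_force: 37.1
```

Call:
{"method": "apply_moves", "body": {
  "plan": [
    [0.0004,0,0.005,0,0,0,1],
    [0.0003,0,0.004,0,0,0,1],
    [0,0,0.002,0,0,0,1],
    [0,0,0,0,0,0,1]
  ]
}}

```text
t: 14.42
tcp_pos: [0.6438, -0.0716, 0.1347]
tool_rot: [0.999, 0.0, -0.04, 0.0]
force: [-1.9, 0.7, 3.7]
finger_gap: 0.61
gripper_force: 37.8
```

Call:
{"method": "apply_moves", "body": {
  "plan": [
    [0,0,0,0,0,0,-1],
    [0,0,0,0,0,0,-1],
    [0,0,0,0,0,0,-1],
    [0,0,-0.02,0,0,0,-1],
    [0,0,-0.04,0,0,0,-1],
    [0,0,-0.045,0,0,0,-1],
    [0,0,-0.03,0,0.04,0,-1],
    [0,0,-0.01,0,0.04,0,-1]
  ]
}}

```text
t: 15.42
tcp_pos: [0.6559, -0.0719, 0.2802]
tool_rot: [1.0, 0.0, 0.003, 0.001]
force: [-0.3, -0.3, 0.5]
finger_gap: 1.001
gripper_force: 0.0
```

Call:
{"method": "apply_moves", "body": {
  "plan": [
    [-0.03,-0.015,0,0,0,0,-1],
    [-0.045,-0.022,0,0,0,0,-1],
    [-0.05,-0.025,0,0,0,0,-1],
    [-0.04,-0.02,0,0,0,0,-1],
    [-0.02,-0.01,0,0,0,0,-1],
    [0,0,0,0,0,0,-1],
    [0,0,0,0,0,0,-1]
  ]
}}

```text
t: 16.3
tcp_pos: [0.4706, 0.0198, 0.2777]
tool_rot: [1.0, 0.0, 0.0, 0.0]
force: [1.0, -0.3, 0.2]
finger_gap: 1.0
gripper_force: 0.0
```

```bash
cat > m.py <<'E'
from h import *
# rim circle fit by colour mask in top view
def blob(n,lo,hi,box):
    im=cv2.cvtColor(snapshot(n),cv2.COLOR_RGB2HSV);x0,y0,x1,y1=box
    m=cv2.inRange(im[y0:y1,x0:x1],lo,hi);ys,xs=np.nonzero(m)
    return len(xs),xs.min()+x0,xs.max()+x0,ys.min()+y0,ys.max()+y0
E
python3 - <<'E'
from m import *
go(.4491,.0255,.119)
print("pred small rim",proj("top",[.635,-.0705,.159]),proj("side",[.635,-.0705,.159]),"big rim",proj("top",[.635,-.0705,.12]),proj("side",[.635,-.0705,.12]))
for n,b in(("top",(325,145,380,200)),("side",(295,130,355,215))):
    print(n,"orange",blob(n,(2,120,30),(16,255,255),b),"blue",blob(n,(100,100,20),(130,255,255),b))
E
```

```text
t 16.3 tcp [0.4706 0.0198 0.2777] d [-0.0216 -0.0058  0.1587] tilt/yaw [1.    0.001 0.001] [ 0.001 -0.    -1.   ] F [ 1.  -0.3  0.2] gap 1.0
pred small rim [350.82792007 169.46052623] [326.12148972 165.75795763] big rim [349.8675896 172.6716784] [325.69063086 177.95335787]
top orange (428, np.int64(340), np.int64(361), np.int64(160), np.int64(183)) blue (99, np.int64(337), np.int64(362), np.int64(169), np.int64(187))
side orange (389, np.int64(316), np.int64(346), np.int64(133), np.int64(183)) blue (293, np.int64(314), np.int64(347), np.int64(130), np.int64(197))
```

Call:
{"method": "apply_moves", "body": {
  "plan": [
    [-0.0216,-0.0058,0,0,0,0,-1],
    [0,0,0.03,0,0,0,-1],
    [0,0,0.045,0,0,0,-1],
    [0,0,0.045,0,0,0,-1],
    [0,0,0.025,0,0,0,-1],
    [0,0,0.0137,0,0,0,-1],
    [0,0,0,0,0,0,-1],
    [0,0,0,0,0,0,0]
  ],
  "force": 60
}}

```text
t: 17.5
tcp_pos: [0.4488, 0.0257, 0.1196]
tool_rot: [1.0, 0.0, 0.0, 0.0]
force: [-0.3, 0.4, 0.2]
finger_gap: 0.814
gripper_force: 0.0
```

Call:
{"method": "apply_moves", "body": {
  "plan": [
    [0,0,0,0,0,0,0],
    [0,0,0,0,0,0,0.2],
    [0,0,0,0,0,0,0.35],
    [0,0,0,0,0,0,1],
    [0,0,0,0,0,0,1],
    [0,0,0,0,0,0,1]
  ]
}}

```text
t: 18.25
tcp_pos: [0.4483, 0.0261, 0.1198]
tool_rot: [1.0, 0.0, 0.0, 0.0]
force: [-0.2, 0.8, 6.0]
finger_gap: 0.283
gripper_force: 58.6
```

```bash
python3 - <<'E'
from h import *
go(.449,.0255,.119)
im=snapshot("side");hs=cv2.cvtColor(im,cv2.COLOR_RGB2HSV)
print("side orange/blue extents per row")
for y in range(150,206,3):
    r=hs[y,300:356];o=np.nonzero((r[:,0]<14)&(r[:,1]>180)&(r[:,2]>30))[0]+300;b=np.nonzero((r[:,0]>100)&(r[:,0]<130)&(r[:,1]>140))[0]+300
    print(y,(o.min(),o.max(),len(o)) if len(o) else "-",(b.min(),b.max(),len(b)) if len(b) else "-")
x0=np.array([.635,-.0705]);
for z in (.12,.159): print(z,proj("side",[.635,-.0705,z]))
E
```

```text
t 18.25 tcp [0.4483 0.0261 0.1198] d [0.0007 0.0006 0.0008] tilt/yaw [1.    0.001 0.001] [ 0.001 -0.    -1.   ] F [-0.2  0.8  6. ] gap 0.283
side orange/blue extents per row
150 - -
153 - -
156 - -
159 - -
162 - -
165 (np.int64(318), np.int64(334), 17) -
168 (np.int64(318), np.int64(335), 18) -
171 (np.int64(318), np.int64(335), 18) -
174 (np.int64(318), np.int64(334), 17) -
177 (np.int64(317), np.int64(335), 19) -
180 (np.int64(318), np.int64(334), 17) -
183 - (np.int64(316), np.int64(354), 2)
186 - (np.int64(315), np.int64(335), 21)
189 - (np.int64(315), np.int64(336), 22)
192 - (np.int64(315), np.int64(335), 21)
195 - (np.int64(316), np.int64(352), 21)
198 - (np.int64(343), np.int64(343), 1)
201 - -
204 - -
0.12 [325.69063086 177.95335787]
0.159 [326.12148972 165.75795763]
```

Call:
{"method": "apply_moves", "body": {
  "plan": [
    [0,0,-0.02,0,0,0,1],
    [0,0,-0.04,0,0,0,1],
    [0,0,-0.045,0,0,0,1],
    [0,0,-0.045,0,0,0,1],
    [0,0,-0.03,0,0,0,1],
    [0,0,-0.01,0,0,0,1],
    [0,0,0,0,0,0,1]
  ]
}}

```text
t: 19.18
tcp_pos: [0.4475, 0.0261, 0.3087]
tool_rot: [1.0, 0.0, -0.0, -0.0]
force: [0.4, -0.1, -2.5]
finger_gap: 0.291
gripper_force: 59.2
```

Call:
{"method": "apply_moves", "body": {
  "plan": [
    [0.015,0.0076,0,0,0,0,1],
    [0.03,0.0155,0,0,0,0,1],
    [0.04,0.0207,0,0,0,0,1],
    [0.04,0.0207,0,0,0,0,1],
    [0.032,0.0166,0,0,0,0,1],
    [0.02,0.0105,0,0,0,0,1],
    [0.0097,0.005,0,0,0,0,1],
    [0,0,0,0,0,0,1]
  ]
}}

```text
t: 20.18
tcp_pos: [0.6349, -0.0709, 0.3075]
tool_rot: [1.0, 0.0, -0.001, -0.0]
force: [0.2, 0.3, -2.7]
finger_gap: 0.291
gripper_force: 59.1
```

Call:
{"method": "apply_moves", "body": {
  "plan": [
    [0,0,0,0,0,0,1],
    [0,0,0,0,0,0,1],
    [0,0,0,0,0,0,1]
  ]
}}

```text
t: 20.55
tcp_pos: [0.6344, -0.07, 0.3097]
tool_rot: [1.0, 0.001, 0.0, 0.0]
force: [-0.6, 0.6, -2.6]
finger_gap: 0.29
gripper_force: 59.1
```

```bash
python3 - <<'E'
from h import *
go(.635,-.0705,.188)
im=snapshot("side");hs=cv2.cvtColor(im,cv2.COLOR_RGB2HSV)
for y in range(100,184,3):
    r=hs[y,305:350];o=np.nonzero((r[:,0]<14)&(r[:,1]>150)&(r[:,2]>20))[0]+305
    print(y,(o.min(),o.max(),len(o),r[o-305,2].mean().round()) if len(o) else "-")
for z in (.159,.179,.2,.22,.26): print(z,proj("side",[.635,-.0705,z]).round(1))
E
```

```text
t 20.55 tcp [ 0.6344 -0.07    0.3097] d [0.0005 0.0004 0.1217] tilt/yaw [1.    0.001 0.   ] [ 0. -0. -1.] F [-0.6  0.6 -2.6] gap 0.29
100 -
103 -
106 -
109 -
112 -
115 (np.int64(330), np.int64(330), 1, np.float64(35.0))
118 (np.int64(327), np.int64(330), 3, np.float64(60.0))
121 (np.int64(324), np.int64(331), 6, np.float64(63.0))
124 (np.int64(322), np.int64(333), 6, np.float64(78.0))
127 (np.int64(320), np.int64(334), 12, np.float64(80.0))
130 (np.int64(321), np.int64(330), 6, np.float64(68.0))
133 (np.int64(320), np.int64(334), 10, np.float64(55.0))
136 (np.int64(320), np.int64(333), 9, np.float64(57.0))
139 (np.int64(321), np.int64(328), 4, np.float64(57.0))
142 (np.int64(322), np.int64(333), 5, np.float64(69.0))
145 (np.int64(323), np.int64(331), 4, np.float64(69.0))
148 (np.int64(323), np.int64(331), 7, np.float64(69.0))
151 (np.int64(320), np.int64(333), 6, np.float64(72.0))
154 (np.int64(322), np.int64(332), 3, np.float64(72.0))
157 (np.int64(328), np.int64(328), 1, np.float64(71.0))
160 -
163 (np.int64(319), np.int64(332), 14, np.float64(100.0))
166 (np.int64(317), np.int64(335), 19, np.float64(92.0))
169 (np.int64(317), np.int64(335), 19, np.float64(104.0))
172 (np.int64(317), np.int64(334), 18, np.float64(100.0))
175 (np.int64(317), np.int64(335), 19, np.float64(93.0))
178 (np.int64(317), np.int64(335), 19, np.float64(92.0))
181 (np.int64(319), np.int64(334), 16, np.float64(91.0))
0.159 [326.1 165.8]
0.179 [326.3 159.3]
0.2 [326.6 152.4]
0.22 [326.8 145.7]
0.26 [327.3 131.8]
```

Flask is centred on x≈327 over its whole height, so it is upright and lined up with the cups. Lowering.

Call:
{"method": "apply_moves", "body": {
  "plan": [
    [0.0005,0,0.015,0,0,0,1],
    [0,0,0.02,0,0,0,1],
    [0,0,0.015,0,0,0,1],
    [0,0,0.01,0,0,0,1],
    [0,0,0,0,0,0,1]
  ]
}}

```text
t: 21.22
tcp_pos: [0.6348, -0.0703, 0.2481]
tool_rot: [1.0, 0.0, -0.001, -0.0]
force: [-0.8, -0.2, -3.3]
finger_gap: 0.287
gripper_force: 59.1
```

Call:
{"method": "apply_moves", "body": {
  "plan": [
    [0,0,0.015,0,0,0,1],
    [0,0,0.018,0,0,0,1],
    [0,0,0.012,0,0,0,1],
    [0,0,0.007,0,0,0,1],
    [0,0,0.003,0,0,0,1],
    [0,0,0,0,0,0,1]
  ]
}}

```text
t: 21.98
tcp_pos: [0.6356, -0.0705, 0.1945]
tool_rot: [1.0, 0.0, 0.0, 0.0]
force: [-0.3, -0.1, -3.2]
finger_gap: 0.286
gripper_force: 59.1
```

Call:
{"method": "apply_moves", "body": {
  "plan": [
    [0,0,0.003,0,0,0,1],
    [0,0,0.002,0,0,0,1],
    [0,0,0.002,0,0,0,1],
    [0,0,0,0,0,0,1],
    [0,0,0,0,0,0,1]
  ]
}}

```text
t: 22.6
tcp_pos: [0.6358, -0.0705, 0.1879]
tool_rot: [1.0, 0.0, 0.001, 0.0]
force: [-0.5, 0.8, 0.9]
finger_gap: 0.289
gripper_force: 59.5
```

Call:
{"method": "apply_moves", "body": {
  "plan": [
    [0,0,0.002,0,0,0,1],
    [0,0,0.003,0,0,0,1],
    [0,0,0.003,0,0,0,1],
    [0,0,0.003,0,0,0,1],
    [0,0,0.003,0,0,0,1],
    [0,0,0,0,0,0,1]
  ]
}}

```text
t: 23.35
tcp_pos: [0.636, -0.0705, 0.1747]
tool_rot: [1.0, 0.0, 0.001, 0.0]
force: [-1.0, 0.5, 9.2]
finger_gap: 0.289
gripper_force: 60.2
```

Call:
{"method": "apply_moves", "body": {
  "plan": [
    [0,0,0.002,0,0,0,1],
    [0,0,0.002,0,0,0,1],
    [0,0,0.0015,0,0,0,1],
    [0,0,0,0,0,0,1],
    [0,0,0,0,0,0,1],
    [0,0,0,0,0,0,1]
  ]
}}

```text
t: 24.1
tcp_pos: [0.6361, -0.0705, 0.1699]
tool_rot: [1.0, 0.0, 0.001, 0.0]
force: [-2.3, -0.0, 11.2]
finger_gap: 0.29
gripper_force: 60.5
```

```bash
python3 - <<'E'
from h import *
go(.635,-.0705,.168)
hs=cv2.cvtColor(snapshot("side"),cv2.COLOR_RGB2HSV)
for y in range(160,215,2):
    r=hs[y,300:340];o=np.nonzero((r[:,0]<14)&(r[:,1]>180)&(r[:,2]>30))[0]+300;b=np.nonzero((r[:,0]>100)&(r[:,0]<130)&(r[:,1]>140))[0]+300
    print(y,(o.min(),o.max(),len(o)) if len(o) else "-",(b.min(),b.max(),len(b)) if len(b) else "-")
E
```

```text
t 24.1 tcp [ 0.6361 -0.0705  0.1699] d [-0.0011 -0.      0.0019] tilt/yaw [1.    0.001 0.003] [ 0.003 -0.001 -1.   ] F [-2.3 -0.  11.2] gap 0.29
160 - -
162 - -
164 - -
166 (np.int64(326), np.int64(328), 2) -
168 (np.int64(324), np.int64(330), 7) -
170 (np.int64(319), np.int64(333), 13) -
172 (np.int64(318), np.int64(334), 9) -
174 (np.int64(318), np.int64(334), 14) -
176 (np.int64(318), np.int64(334), 17) -
178 (np.int64(318), np.int64(334), 17) -
180 (np.int64(318), np.int64(334), 17) -
182 (np.int64(317), np.int64(334), 16) -
184 (np.int64(317), np.int64(334), 17) -
186 (np.int64(318), np.int64(332), 15) -
188 - (np.int64(316), np.int64(316), 1)
190 - (np.int64(315), np.int64(334), 10)
192 - (np.int64(315), np.int64(335), 21)
194 - (np.int64(315), np.int64(335), 19)
196 - (np.int64(314), np.int64(335), 22)
198 - (np.int64(314), np.int64(335), 22)
200 - (np.int64(316), np.int64(335), 19)
202 - (np.int64(320), np.int64(330), 11)
204 - -
206 - -
208 - -
210 - -
212 - -
214 - -
```

Call:
{"method": "apply_moves", "body": {
  "plan": [
    [0,0,0.001,0,0,0,1],
    [0,0,0,0,0,0,1],
    [0,0,0,0,0,0,1],
    [0,0,0,0,0,0,1]
  ]
}}

```text
t: 24.65
tcp_pos: [0.6362, -0.0705, 0.169]
tool_rot: [1.0, 0.0, 0.001, 0.0]
force: [-2.2, 1.0, 10.4]
finger_gap: 0.286
gripper_force: 60.5
```

```bash
python3 -c "
from h import *
go(.635,-.0705,.168); print(sign_off())"
```

```text
t 24.65 tcp [ 0.6362 -0.0705  0.169 ] d [-0.0012 -0.      0.001 ] tilt/yaw [1.    0.001 0.003] [ 0.003 -0.001 -1.   ] F [-2.2  1.  10.4] gap 0.286
the job is handed in; nothing more can be done
None
```

The job is handed in at 24.7 s: both cups and the flask are nested in the ring, and the arm holds the flask by its cap, pushing with about 10 N so the ring is down an estimated 19 of 20 mm; no verdict was returned.

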